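Push the membrane cell home into its locating fence

ROBOT

A 6-joint arm with a two-finger parallel gripper is mounted at the origin on the work surface. World frame = base frame: x ahead of the robot, y to its left, z up, the work surface at z = 0. Lengths are in m, angles in degrees, forces in N, time in s.
With the tool pointing down it reaches from about 0.35 to 0.875 m from the base axis. Payload 4.2 kg.
Tool frame: the origin (TCP) lies on the centre line of the jaws, within the pads' length; the fingertips stand 19 mm ahead of it and the grasp point (between the pads) is the TCP; x points along the fingers, y is the direction in which the jaws open and shut, and the axes are right-handed (so a half turn about x gives the same grasp; the last joint's range is limited). The gripper opens to 87 mm and grips with 3 to 60 N. Pads are 19 mm wide; open, the fingers measure 117 mm over their backs; the gripper's body (75 mm by 190 mm) begins 51 mm behind the grasp point.
Start: joints at [78.014, 22.042, 0.453, 0, -68.411, -14.817], TCP at [0.282, 0.558, 0.242] pointing down, gripper open.
Joint ranges: [-179.83, 179.83], [-69.29, 118.12], [-61.27, 80.66], [-181.25, 117.63], [-171.15, -9.14], [-177.46, 177.46]. Speed limits (degrees/s): [159.86, 159.86, 180, 180, 180, 180].

INTERFACE

Orientations are given as a 3x3 rotation matrix whose columns are the frame's x, y, z axes.
In Python, from station import r, viewer, job, spotter gives the robot as it stands.
- The arm moves only by the tool play_rows, never from a script. Its argument "commands" is a list of rows, each an object of numbers: "fingers": the gripper command: -1 is fully open, 1 is shut, values between are in proportion; "tx", "ty", "tz": the shift along the tool's x, y, z normalised to -1 to 1, where 1 is 750 mm; "ax", "ay", "az": the turn, a rotation vector about the tool's x, y, z normalised to -1 to 1, where 1 is pi rad. In form: [{"fingers": .., "tx": .., "ty": .., "tz": .., "ax": .., "ay": .., "az": ..}, ...]. A call has 1 to 5 rows; each row is the pose to reach, as a shift and turn from the pose commanded when the call began, along the tool's axes at that moment, turning the shorter way round; what a row does not reach only later rows make up. A row lasts 1/12 s, in which the tool goes at most 41.7 mm and 7.16 degrees, less where a joint would pass 70% of its speed; a pose out of reach is approached as far as the arm can. A call with a number of a shift or a turn outside -1 to 1 is refused whole. A call with a gripper value outside its range is refused whole. The fingers move at their own pace and stop on an object; the grip force is fixed at half the most. Time passes only in rows, so rows that repeat a pose let the fingers close. It gives the time, the measured TCP pose, the force and the opening at its end, in the units of the state.
- r.sense(): the state, without advancing time (a new reading comes with each control period).
- viewer.capture(name): name is "scene" or "top" or "wrist"; returns a dict with "image" (400x640x3 uint8, red, green, blue), "fx", "fy", "cx", "cy" (pixels), "R" (3x3) and "t" (3): a world point X has camera coordinates R X + t; the wrist camera has in their place "mount" (4x4, takes a point from camera to tool coordinates, whose origin is the TCP and whose axes are the tool frame's). Camera axes: x right, y down, z forward; pixel columns grow to the right and rows downward; lengths in m; the calibration is good to about 2 mm. A picture is of the moment at which its call begins: read the wrist's pose just before it. There is no depth.
- job.finish_job(): hands the job in, once; it reports no verdict.
Trained networks look in a picture, given as the dict that the camera call returned (one of the last four; its "shot" number tells which), for a name from the list of things; names that differ only in an ending like _2 or _b are one class to them, and where a whole thing is asked for, a point or a joint stands for the part that bears it (a point fixed in the world has none). Each returns a list of dicts, best first, with "score" (0 to 1); they miss things now and then, are a little off and sometimes report something else, mostly with a low value. They report only what shows in the picture. A call takes as long as a camera call. They do not tell look-alikes from the thing itself.
- spotter.find_in(name, picture): "uv" ([column, row] in pixels, amid what is visible of it).
- spotter.silhouettes(name, picture): "region" (400x640 bool, what is visible of it) and "uv" ([column, row] in pixels, amid what is visible of it).
The state is a dict: "time_s": time; "joints": joint angles; "joint_velocities": joint speeds; "effort": joint torques, N m; "tcp_pos": TCP position; "ee_rot": TCP orientation; "wrist_force": force on the tool from outside, world axes, zero at the start; "moment": the same for the moment, N m; "gripper_width": opening from 0.0 (shut) to 1.0 (fully open).
Only numpy, scipy, OpenCV 4.12 (cv2) and the standard library are available. Lean on these libraries where they do the work, as an engineer would, in place of code of your own. Each camera call takes 0.05 s, during which the arm holds its last target. There are 200 camera calls.

TASK

Push the aluminium membrane cell along the bench until it sits fully home in the corner of the steel locating fence: its long side flat against the long rail and its end against the short rail. Only push it by its sides: never lift or tip it and do not touch the brass fittings on its top. Leave the bottles and glassware standing where they are.

Things in the scene. Friction and masses are not known exactly. Their poses are not given: they have to be found in the camera images.
- fence: fixed L of bright steel bars, 14 mm thick, 22 mm high. Origin: inner corner of the L, at bench height, z up. The long rail runs from it 300 mm along the fence's -y; its inner face (x = 0) looks to -x, towards the robot. The short rail runs from it 85 mm along -x; its inner face (y = 0) looks to -y. Yaw within 0.3 rad of 0.
- cell: loose aluminium block with a blue gasket line, 90 mm along x, 120 mm along y, 38 mm high, about 0.65 kg; up to about 11 N to slide. Origin: centre of its underside, z up. Starts on the robot's side of the long rail, its y within 0.4 rad of the fence's y. Fully home, its centre is at x -45, y -60 mm in the fence's frame and its axes lie along the fence's.
- ports: the two brass hose fittings on top of the cell, fixed to it; 18 mm in diameter, from 38 to 60 mm above the bench, 26 mm to either side of its centre along its y. Not to be touched. Origin and axes: those of the cell.
- amber_a: loose amber glass bottle, 60 mm in diameter, 120 mm tall, with a blue cap, standing behind (beyond) the fence's long rail; a bystander. Origin: centre of its underside, z up.
- amber_b: loose amber glass bottle, 60 mm in diameter, 120 mm tall, with a blue cap, standing behind (beyond) the fence's long rail; a bystander. Origin: centre of its underside, z up.
- amber_c: loose amber glass bottle, 60 mm in diameter, 120 mm tall, with a green cap, standing behind (beyond) the fence's long rail; a bystander. Origin: centre of its underside, z up.
- beaker: loose glass beaker, 66 mm in diameter, 85 mm tall, to the left (+y) of the short rail; a bystander. Origin: centre of its underside, z up.
- flask: loose green conical glass flask, 74 mm in diameter at the foot, 103 mm tall, farther to the left; a bystander. Origin: centre of its underside, z up.
- jar: loose white plastic jar with a black lid, 60 mm in diameter, 75 mm tall, on the bench to the right (-y) of the work; a bystander. Origin: centre of its underside, z up.
Things that resemble listed ones, but are neither listed nor needed, are in the scene too. Leave any black or red look-alike of the cell alone.

How it is judged:
By the outcome, as a careful person would: the job done as asked, in the order asked, and still so for the second after the job is handed in, with the robot touching nothing.
It also fails if it takes over 48 s, if anything falls off the work surface, if the arm or the gripper's body presses on something with over 40 N, if the wrist force passes 120 N, or if a joint passes its speed limit or range.

## Working session

There is one attempt and no reset: what is moved stays moved. The work goes in short steps, Python scripts to look and compute and a tool call to move; the robot and the scene stay as the last step left them, time stands still between calls to the robot, and variables do not carry over. Pictures are saved under pics/ and viewed, about 8 in all and at most 12, crops included, and the job is handed in when it is done.

Besides the shell and the picture viewer there is one more tool, called after "Call:" as a command line: name --argument value ..., lists and objects as JSON in quotes. play_rows: Moves the arm, as the interface text tells. Its arguments: {"type":"object","properties":{"commands":{"type":"array"}},"required":["commands"]}

```bash
mkdir -p pics; ls
python3 - <<'E'
from station import r, viewer, job, spotter
import cv2, numpy as np
s=r.sense(); print(s['time_s'],s['tcp_pos'],np.round(s['ee_rot'],3).tolist(),s['wrist_force'])
ims=[]
for n in('top','scene'):
    c=viewer.capture(n); cv2.imwrite(f'pics/{n}0.png',c['image'][:,:,::-1])
    print(n,c['fx'],c['fy'],c['cx'],c['cy'],np.array(c['R']).round(4).tolist(),np.array(c['t']).round(4).tolist())
    for k in('cell','fence','jar'):
        print(k,[(np.round(d['uv']).tolist(),round(d['score'],2)) for d in spotter.find_in(k,c)])
E
```

```text
pics
0.0 [0.28155615 0.55734824 0.24045601] [[-0.001, -0.451, -0.892], [-0.002, -0.892, 0.451], [-1.0, 0.002, -0.0]] [ 0.57517965 -0.6820169   0.04454885]
top 477.55873295422566 477.55873295422566 321.8097631593454 202.8772085890844 [[-0.0013, -1.0, 0.0043], [-0.9841, 0.0005, -0.1777], [0.1777, -0.0045, -0.9841]] [-0.0379, 0.5707, 1.5259]
cell [([315.0, 263.0], 0.93), ([334.0, 203.0], 0.74)]
fence [([305.0, 175.0], 0.76), ([247.0, 211.0], 0.33)]
jar [([440.0, 254.0], 0.89)]
scene 377.00578352751955 377.00578352751955 325.7244517339236 203.0346927768896 [[0.5519, 0.8337, -0.02], [0.562, -0.3896, -0.7297], [-0.6161, 0.3914, -0.6835]] [-0.2678, -0.2968, 1.4101]
cell [([250.0, 263.0], 0.88), ([318.0, 215.0], 0.79), ([300.0, 172.0], 0.69)]
fence [([368.0, 230.0], 0.8)]
jar [([165.0, 234.0], 0.8)]
```

Run:
```python
import cv2
a=cv2.imread('pics/top0.png')
cv2.imwrite('pics/topc.png',cv2.resize(a[110:335,180:480],None,fx=2.66,fy=2.66,interpolation=cv2.INTER_CUBIC))
```

```text
(no output)
```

View pics/topc.png

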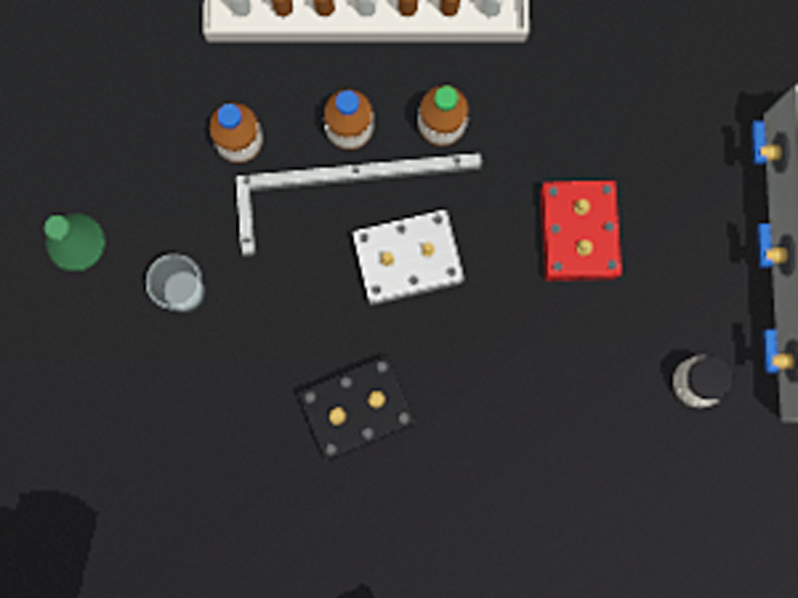

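View pics/scene0.png

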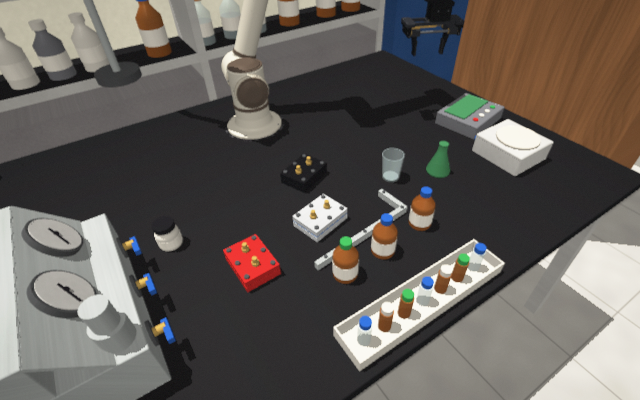

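The aluminium cell is the white/silver block (top image, ≈(334,206)). The black block (≈(313,263)) and the red one (≈(398,196)) are look-alikes. The fence's inner corner is at ≈(274,180) and the enlarged crop confirms this. Next I fit poses from both views.

```bash
cat > h.py <<'E'
import cv2, numpy as np
from scipy.optimize import minimize
from station import r, viewer, job, spotter
def cam(n):
    s=r.sense(); c=viewer.capture(n)
    if n=='wrist':
        T=np.eye(4); T[:3,:3]=s['ee_rot']; T[:3,3]=s['tcp_pos']; M=np.linalg.inv(T@np.array(c['mount']))
        c['R'],c['t']=M[:3,:3],M[:3,3]
    return c
def proj(c,X):
    p=np.asarray(X)@np.array(c['R']).T+np.array(c['t'])
    return np.c_[c['fx']*p[:,0]/p[:,2]+c['cx'],c['fy']*p[:,1]/p[:,2]+c['cy']]
def box(x0,x1,y0,y1,h,z0=0.):
    return np.array([[x,y,z] for x in(x0,x1) for y in(y0,y1) for z in(z0,h)])
CELL=lambda h=.038:[box(-.045,.045,-.06,.06,h)]
FENCE=lambda h=.022:[box(0,.014,-.3,.014,h),box(-.085,.014,0,.014,h)]
def place(P,q):
    c,s=np.cos(q[2]),np.sin(q[2])
    return P@np.array([[c,-s,0],[s,c,0],[0,0,1]]).T+[q[0],q[1],0]
def render(c,boxes,q,S,roi):
    m=np.zeros(((roi[3]-roi[1])*S,(roi[2]-roi[0])*S),np.uint8)
    for b in boxes:
        uv=(proj(c,place(b,q))-[roi[0]-.5,roi[1]-.5])*S-.5
        cv2.fillConvexPoly(m,cv2.convexHull(np.round(uv*16).astype(np.int32)),255,shift=4)
    return cv2.resize(m,None,fx=1/S,fy=1/S,interpolation=cv2.INTER_AREA).astype(float)/255
def fit(cs,masks,model,q0,h=None):
    q0=np.array(list(q0)+([h] if h else []),float)
    rois=[]
    for c,m in zip(cs,masks):
        ys,xs=np.nonzero(m>.4); rois.append((xs.min()-12,ys.min()-12,xs.max()+13,ys.max()+13))
    H,W=masks[0].shape
    rois=[(max(a,0),max(b,0),min(d,W),min(e,H)) for a,b,d,e in rois]
    def cost(q):
        bx=model(q[3]) if h else model()
        return sum(np.mean((render(c,bx,q,6,o)-m[o[1]:o[3],o[0]:o[2]])**2)/m[o[1]:o[3],o[0]:o[2]].mean() for c,m,o in zip(cs,masks,rois))
    best=None
    for d in (-.15,0,.15):
        q=q0.copy(); q[2]+=d
        st=np.vstack([q]+[q+np.eye(len(q))[i]*[.01,.01,.06,.01][i] for i in range(len(q))])
        o=minimize(cost,q,method='Nelder-Mead',options=dict(initial_simplex=st,xatol=1e-4,fatol=1e-5,maxiter=400))
        if best is None or o.fun<best.fun: best=o
    return best
def mask(c,seed,thr):
    g=c['image'].astype(int); lo=g.min(2)
    b=(lo>thr).astype(np.uint8); _,lab=cv2.connectedComponents(b)
    u,v=np.round(seed).astype(int); w=lab[v-4:v+5,u-4:u+5]; w=w[w>0]
    m=(lab==np.bincount(w).argmax()).astype(np.uint8)
    cs,_=cv2.findContours(m,0,2); m=cv2.drawContours(np.zeros_like(m),cs,-1,1,-1)
    return m.astype(float)
def unproj(c,uv,z):
    R=np.array(c['R']);t=np.array(c['t']); C=-R.T@t
    d=R.T@[(uv[0]-c['cx'])/c['fx'],(uv[1]-c['cy'])/c['fy'],1]
    return C+d*(z-C[2])/d[2]
E
python3 - <<'E'
from h import *
T,S=cam('top'),cam('scene')
g=unproj(T,(334,206),.038); f=unproj(T,(274,180),.022); print(g,f)
mc=[mask(T,(334,200),70),mask(S,(330,210),70)]; mf=[mask(T,(315,175),70),mask(S,(347,246),70)]
print([m.sum() for m in mc+mf])
for n,ms,mod,q0,h in(('cell',mc,CELL,(*g[:2],.1),.038),('fence',mf,FENCE,(*f[:2],0),.022)):
    for cs,mm,hh in(([T],ms[:1],None),([S],ms[1:],None),([T,S],ms,h)):
        o=fit(cs,mm,mod,q0,hh); print(n,len(cs),o.x.round(4),round(o.fun,4))
for k in('amber_a','beaker'):
    for d in spotter.find_in(k,T): print(k,np.round(d['uv']),unproj(T,d['uv'],.05).round(3),round(d['score'],2))
E
```

```text
[ 0.56247954 -0.07904733  0.038     ] [0.65488956 0.12352141 0.022     ]
[np.float64(1063.0), np.float64(1651.0), np.float64(706.0), np.float64(683.0)]
cell 1 [ 0.5648 -0.0757  0.2369] 0.0164
cell 1 [ 0.5667 -0.0727  0.2382] 0.0161
cell 2 [ 0.5655 -0.0743  0.2423  0.0394] 0.063
fence 1 [0.6567 0.1282 0.0963] 0.055
fence 1 [ 0.6758  0.0335 -0.0991] 1.1473
fence 2 [0.6566 0.128  0.0966 0.0203] 1.3057
amber_a [347. 154.] [ 0.738 -0.123  0.05 ] 0.52
beaker [245. 214.] [0.534 0.213 0.05 ] 0.59
```

```bash
cat >> h.py <<'E'
def goto(x,y,z,F,yaw=0.):
    """print row numbers for TCP at fence-frame x,y and height z; tool x down, tool z = -fence x"""
    s=r.sense(); R=np.array(s['ee_rot']); a=F[2]+yaw; c,sn=np.cos(F[2]),np.sin(F[2])
    p=np.array([F[0]+c*x-sn*y,F[1]+sn*x+c*y,z])
    d=R.T@(p-s['tcp_pos'])
    c,sn=np.cos(a),np.sin(a)
    D=np.array([[0,sn,-c],[0,-c,-sn],[-1,0,0]])
    v=cv2.Rodrigues(R.T@D)[0].ravel()/np.pi
    q=np.array(s['tcp_pos'])[:2]-F[:2]; c,sn=np.cos(F[2]),np.sin(F[2])
    print('t',round(s['time_s'],2),'now fence xy',(c*q[0]+sn*q[1]).round(4),(-sn*q[0]+c*q[1]).round(4),'z',round(s['tcp_pos'][2],4),'F',np.round(s['wrist_force'],1))
    print('shift',(d/.75).round(4),'turn',v.round(4),'mm',(d*1000).round(1))
E
python3 - <<'E'
from h import *
F=(.6567,.1282,.0963)
goto(-.185,-.193,.242,F)
E
```

```text
t 0.6 now fence xy -0.3319 0.4637 z 0.2416 F [ 0.7 -0.2 -0.8]
shift [-6.000e-04  6.353e-01 -6.336e-01] turn [-0.1796  0.      0.    ] mm [  -0.5  476.4 -475.2]
```

Call:
play_rows --commands '[{"fingers":-1,"tx":0,"ty":0.635,"tz":-0.634,"ax":-0.18,"ay":0,"az":0},{"fingers":-1,"tx":0,"ty":0.635,"tz":-0.634,"ax":-0.18,"ay":0,"az":0},{"fingers":-1,"tx":0,"ty":0.635,"tz":-0.634,"ax":-0.18,"ay":0,"az":0},{"fingers":-1,"tx":0,"ty":0.635,"tz":-0.634,"ax":-0.18,"ay":0,"az":0},{"fingers":-1,"tx":0,"ty":0.635,"tz":-0.634,"ax":-0.18,"ay":0,"az":0}]'

```text
time_s: 1.02
tcp_pos: [0.3469, 0.358, 0.2417]
ee_rot: [[0.0, 0.104, -0.995], [0.0, -0.995, -0.104], [-1.0, -0.0, -0.0]]
wrist_force: [1.1, 0.3, 0.2]
gripper_width: 1.0
```

```bash
python3 -c "
from h import *
goto(-.185,-.193,.242,(.6567,.1282,.0963))"
```

```text
t 1.02 now fence xy -0.2863 0.2586 z 0.2417 F [1.1 0.3 0.2]
shift [-5.000e-04  6.031e-01 -1.306e-01] turn [ 0.0024 -0.0001  0.0001] mm [-4.000e-01  4.523e+02 -9.790e+01]
```

Call:
play_rows --commands '[{"fingers":-1,"tx":0,"ty":0.603,"tz":-0.131,"ax":0.002,"ay":0,"az":0},{"fingers":-1,"tx":0,"ty":0.603,"tz":-0.131,"ax":0.002,"ay":0,"az":0},{"fingers":-1,"tx":0,"ty":0.603,"tz":-0.131,"ax":0.002,"ay":0,"az":0},{"fingers":-1,"tx":0,"ty":0.603,"tz":-0.131,"ax":0.002,"ay":0,"az":0},{"fingers":-1,"tx":0,"ty":0.603,"tz":-0.131,"ax":0.002,"ay":0,"az":0}]'

```text
time_s: 1.43
tcp_pos: [0.4107, 0.1597, 0.2421]
ee_rot: [[0.001, 0.092, -0.996], [0.001, -0.996, -0.092], [-1.0, -0.001, -0.001]]
wrist_force: [0.2, 0.6, 0.4]
gripper_width: 1.0
```

```bash
python3 -c "
from h import *
goto(-.185,-.193,.242,(.6567,.1282,.0963))
c=cam('wrist');cv2.imwrite('pics/w1.png',c['image'][:,:,::-1]);np.save('pics/w1.npy',c,allow_pickle=True)
for X in ((.6567,.1282,.022),(.5655,-.0743,.038)): print(proj(c,[X]))"
```

```text
t 1.43 now fence xy -0.2419 0.055 z 0.2421 F [0.2 0.6 0.4]
shift [-0.      0.3303 -0.0772] turn [-0.0013 -0.0003  0.0002] mm [ -0.  247.7 -57.9]
[[376.96014788 -60.47108097]]
[[561.41206514  53.92768437]]
```

View pics/w1.png

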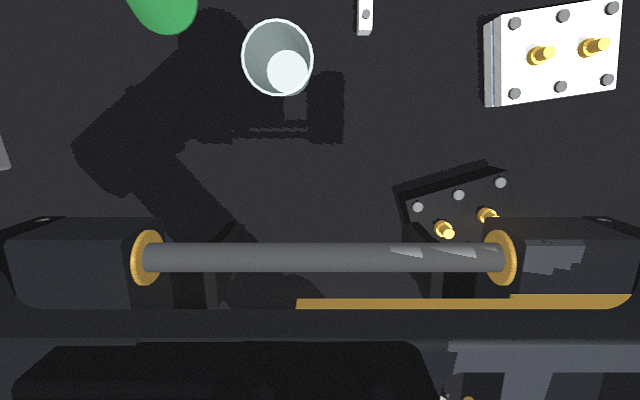

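The wrist view shows the silver cell at (555,52), the black look-alike at (460,200), the beaker, and the short rail's end at (365,15). One closer look will show both the fence and the cell.

Call:
play_rows --commands '[{"fingers":-1,"tx":-0.05,"ty":0.22,"tz":-0.15,"ax":-0.001,"ay":0,"az":0},{"fingers":-1,"tx":-0.05,"ty":0.22,"tz":-0.15,"ax":-0.001,"ay":0,"az":0},{"fingers":-1,"tx":-0.05,"ty":0.22,"tz":-0.15,"ax":-0.001,"ay":0,"az":0},{"fingers":-1,"tx":-0.05,"ty":0.22,"tz":-0.15,"ax":-0.001,"ay":0,"az":0},{"fingers":-1,"tx":-0.05,"ty":0.22,"tz":-0.15,"ax":-0.001,"ay":0,"az":0}]'

```text
time_s: 1.9
tcp_pos: [0.539, 0.0055, 0.2799]
ee_rot: [[0.001, 0.094, -0.996], [0.0, -0.996, -0.094], [-1.0, 0.0, -0.001]]
wrist_force: [0.8, 0.9, -0.1]
gripper_width: 0.998
```

```bash
python3 -c "
from h import *
c=cam('wrist');cv2.imwrite('pics/w2.png',c['image'][:,:,::-1])
uf=proj(c,[place(np.array([[0.007,-.15,.022]]),(.6567,.1282,.0963))[0]])[0]; uc=proj(c,[(.5655,-.0743,.038)])[0]; print(uf,uc)
for n,u,m,q in(('fence',uf,FENCE,(.6567,.1282,.0963)),('cell',uc+[0,15],CELL,(.5655,-.0743,.24))):
  try:
    k=mask(c,u,75); cv2.imwrite('pics/m_'+n+'.png',k*255); print(k.sum()); o=fit([c],[k],m,q); print(n,o.x.round(4),round(o.fun,4))
  except Exception as e: print(n,e)
goto(-.185,-.193,.242,(.6567,.1282,.0963))"
```

```text
[355.33709234  60.27748897] [388.89985108 159.04711473]
5294.0
fence [0.6593 0.1313 0.0931] 0.0066
7263.0
cell [ 0.5669 -0.0723  0.236 ] 0.0083
t 1.95 now fence xy -0.1255 -0.1146 z 0.2807 F [ 5.1 -1.4  2.7]
shift [0.0516 0.1049 0.079 ] turn [-0.0019 -0.0014 -0.0008] mm [38.7 78.7 59.2][ WARN:0@1.549] global loadsave.cpp:1063 imwrite_ Unsupported depth image for selected encoder is fallbacked to CV_8U.
```

View pics/w2.png

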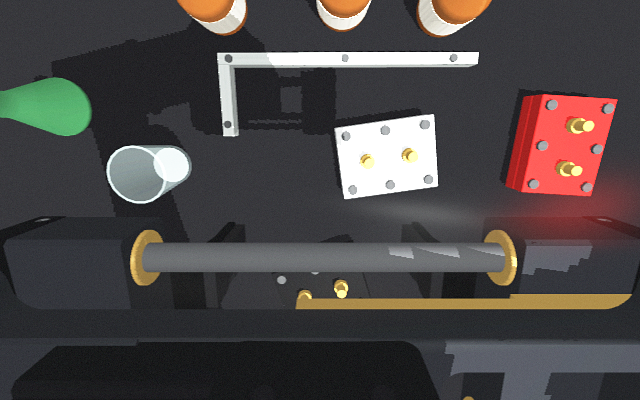

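Picture 4: the fence has its corner at (232,62) and the cell is at (386,158). The wrist fits are clean and agree with the top view to 3 mm. Before descending I check clearance to the black block.

```bash
python3 -c "
from h import *
F=(.6593,.1313,.0931); c=cam('top')
for u in ((324,244),(335,268.6),(292,255.5),(304,281)):
  p=unproj(c,u,.038)[:2]-F[:2]; a=F[2]; print(np.round([np.cos(a)*p[0]+np.sin(a)*p[1],-np.sin(a)*p[0]+np.cos(a)*p[1]],3))
goto(-.187,-.194,.12,F)
goto(-.187,-.194,.034,F)"
```

```text
[-0.239 -0.155]
[-0.322 -0.183]
[-0.266 -0.048]
[-0.352 -0.08 ]
t 2.0 now fence xy -0.13 -0.1155 z 0.2797 F [-0.9  0.5 -0.7]
shift [0.2128 0.1048 0.0761] turn [-0.0013 -0.0007 -0.0003] mm [159.6  78.6  57.1]
t 2.0 now fence xy -0.13 -0.1155 z 0.2797 F [-0.9  0.5 -0.7]
shift [0.3275 0.1047 0.0764] turn [-0.0013 -0.0007 -0.0003] mm [245.6  78.5  57.3]
```

Call:
play_rows --commands '[{"fingers":-1,"tx":0,"ty":0.105,"tz":0.076,"ax":-0.001,"ay":0,"az":0},{"fingers":-1,"tx":0,"ty":0.105,"tz":0.076,"ax":-0.001,"ay":0,"az":0},{"fingers":-1,"tx":0.05,"ty":0.105,"tz":0.076,"ax":-0.001,"ay":0,"az":0},{"fingers":-1,"tx":0.21,"ty":0.105,"tz":0.076,"ax":-0.001,"ay":0,"az":0},{"fingers":-1,"tx":0.21,"ty":0.105,"tz":0.076,"ax":-0.001,"ay":0,"az":0}]'

```text
time_s: 2.42
tcp_pos: [0.488, -0.0768, 0.1583]
ee_rot: [[0.004, 0.096, -0.995], [0.001, -0.995, -0.096], [-1.0, -0.001, -0.004]]
wrist_force: [1.1, 0.5, -0.8]
gripper_width: 1.003
```

```bash
python3 -c "
from h import *
F=(.6593,.1313,.0931)
goto(-.187,-.194,.034,F)"
```

```text
t 2.42 now fence xy -0.1899 -0.1912 z 0.1583 F [ 1.1  0.5 -0.8]
shift [ 0.1658  0.0038 -0.0031] turn [ 0.0009 -0.0014  0.0002] mm [124.3   2.8  -2.4]
```

Call:
play_rows --commands '[{"fingers":-1,"tx":0.05,"ty":0.004,"tz":-0.003,"ax":0.001,"ay":0,"az":0},{"fingers":-1,"tx":0.1,"ty":0.004,"tz":-0.003,"ax":0.001,"ay":0,"az":0},{"fingers":-1,"tx":0.14,"ty":0.004,"tz":-0.003,"ax":0.001,"ay":0,"az":0},{"fingers":-1,"tx":0.16,"ty":0.004,"tz":-0.003,"ax":0.001,"ay":0,"az":0},{"fingers":-1,"tx":0.16,"ty":0.004,"tz":-0.003,"ax":0.001,"ay":0,"az":0}]'

```text
time_s: 2.83
tcp_pos: [0.4879, -0.0789, 0.0348]
ee_rot: [[-0.008, 0.094, -0.996], [-0.001, -0.996, -0.094], [-1.0, 0.0, 0.008]]
wrist_force: [-1.3, -0.3, -0.4]
gripper_width: 0.999
```

```bash
python3 -c "
from h import *
F=(.6593,.1313,.0931)
goto(-.105,-.194,.034,F)"
```

```text
t 2.83 now fence xy -0.1902 -0.1934 z 0.0348 F [-1.3 -0.3 -0.4]
shift [ 1.000e-04  9.000e-04 -1.135e-01] turn [ 0.0004  0.0027 -0.    ] mm [  0.1   0.7 -85.2]
```

Call:
play_rows --commands '[{"fingers":-1,"tx":0,"ty":0.001,"tz":-0.015,"ax":0,"ay":0,"az":0},{"fingers":-1,"tx":0,"ty":0.001,"tz":-0.025,"ax":0,"ay":0,"az":0},{"fingers":-1,"tx":0,"ty":0.001,"tz":-0.035,"ax":0,"ay":0,"az":0},{"fingers":-1,"tx":0,"ty":0.001,"tz":-0.045,"ax":0,"ay":0,"az":0},{"fingers":-1,"tx":0,"ty":0.001,"tz":-0.055,"ax":0,"ay":0,"az":0}]'

```text
time_s: 3.25
tcp_pos: [0.5301, -0.0761, 0.0388]
ee_rot: [[-0.005, 0.094, -0.996], [-0.001, -0.996, -0.094], [-1.0, 0.0, 0.005]]
wrist_force: [-7.6, -1.1, 5.5]
gripper_width: 1.001
```

Call:
play_rows --commands '[{"fingers":-1,"tx":0,"ty":0,"tz":-0.008,"ax":0,"ay":0,"az":0},{"fingers":-1,"tx":0,"ty":0,"tz":-0.016,"ax":0,"ay":0,"az":0},{"fingers":-1,"tx":0,"ty":0,"tz":-0.024,"ax":0,"ay":0,"az":0},{"fingers":-1,"tx":0,"ty":0,"tz":-0.032,"ax":0,"ay":0,"az":0},{"fingers":-1,"tx":0,"ty":0,"tz":-0.04,"ax":0,"ay":0,"az":0}]'

```text
time_s: 3.67
tcp_pos: [0.5601, -0.0735, 0.0388]
ee_rot: [[-0.004, 0.093, -0.996], [-0.0, -0.996, -0.093], [-1.0, 0.0, 0.004]]
wrist_force: [-4.8, 0.1, 4.2]
gripper_width: 0.995
```

```bash
cat > chk.py <<'E'
from h import *
import sys
F=(.6593,.1313,.0931)
goto(*[float(a) for a in sys.argv[1:4]],F)
E
python3 chk.py -.1 -.194 .034
```

```text
t 3.67 now fence xy -0.1178 -0.1947 z 0.0388 F [-4.8  0.1  4.2]
shift [ 0.0064 -0.0009 -0.0237] turn [ 0.0001  0.0014 -0.    ] mm [  4.8  -0.7 -17.8]
```

Call:
play_rows --commands '[{"fingers":-1,"tx":0,"ty":0,"tz":-0.006,"ax":0,"ay":0,"az":0},{"fingers":-1,"tx":0,"ty":0,"tz":-0.012,"ax":0,"ay":0,"az":0},{"fingers":-1,"tx":0,"ty":0,"tz":-0.016,"ax":0,"ay":0,"az":0},{"fingers":-1,"tx":0,"ty":0,"tz":-0.018,"ax":0,"ay":0,"az":0},{"fingers":-1,"tx":0,"ty":0,"tz":-0.02,"ax":0,"ay":0,"az":0}]'

```text
time_s: 4.08
tcp_pos: [0.575, -0.0721, 0.0388]
ee_rot: [[-0.005, 0.093, -0.996], [-0.001, -0.996, -0.093], [-1.0, 0.0, 0.005]]
wrist_force: [-7.3, -0.9, 3.6]
gripper_width: 1.0
```

```bash
cat > w.py <<'E'
from h import *
import sys
F=(.6593,.1313,.0931)
c=cam(sys.argv[3] if len(sys.argv)>3 else 'wrist'); n=sys.argv[1]
cv2.imwrite(f'pics/{n}.png',c['image'][:,:,::-1])
E
python3 chk.py -.1 -.194 .034; python3 w.py w3
```

```text
t 4.08 now fence xy -0.1029 -0.1947 z 0.0388 F [-7.3 -0.9  3.6]
shift [ 0.0064 -0.0009 -0.0038] turn [ 0.0001  0.0015 -0.    ] mm [ 4.8 -0.7 -2.9]
```

View pics/w3.png

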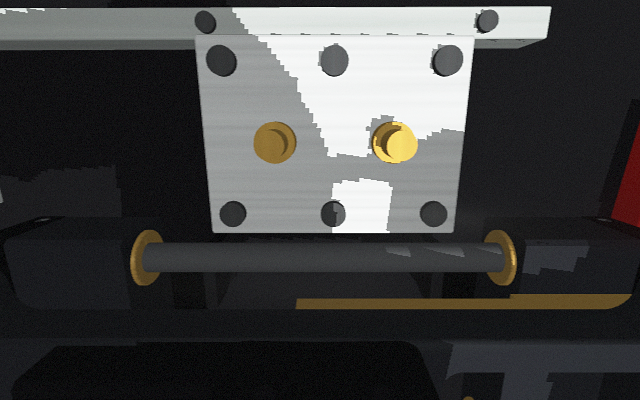

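The cell is now square with the rail and nearly touching it. I press in gently.

Call:
play_rows --commands '[{"fingers":-1,"tx":0,"ty":0,"tz":-0.001,"ax":0,"ay":0,"az":0},{"fingers":-1,"tx":0,"ty":0,"tz":-0.002,"ax":0,"ay":0,"az":0},{"fingers":-1,"tx":0,"ty":0,"tz":-0.003,"ax":0,"ay":0,"az":0},{"fingers":-1,"tx":0,"ty":0,"tz":-0.004,"ax":0,"ay":0,"az":0},{"fingers":-1,"tx":0,"ty":0,"tz":-0.004,"ax":0,"ay":0,"az":0}]'

```text
time_s: 4.55
tcp_pos: [0.5764, -0.072, 0.0389]
ee_rot: [[-0.008, 0.093, -0.996], [-0.001, -0.996, -0.093], [-1.0, 0.0, 0.008]]
wrist_force: [-9.5, -0.1, 6.0]
gripper_width: 0.999
```

```bash
python3 chk.py -.1 -.194 .034
```

```text
t 4.55 now fence xy -0.1015 -0.1947 z 0.0389 F [-9.5 -0.1  6. ]
shift [ 0.0065 -0.0009 -0.002 ] turn [ 0.0001  0.0025 -0.    ] mm [ 4.8 -0.7 -1.5]
```

Call:
play_rows --commands '[{"fingers":-1,"tx":0,"ty":0,"tz":-0.001,"ax":0,"ay":0,"az":0},{"fingers":-1,"tx":0,"ty":0,"tz":-0.002,"ax":0,"ay":0,"az":0},{"fingers":-1,"tx":0,"ty":0,"tz":-0.003,"ax":0,"ay":0,"az":0},{"fingers":-1,"tx":0,"ty":0,"tz":-0.004,"ax":0,"ay":0,"az":0},{"fingers":-1,"tx":0,"ty":0,"tz":-0.005,"ax":0,"ay":0,"az":0}]'

```text
time_s: 4.97
tcp_pos: [0.5765, -0.072, 0.0387]
ee_rot: [[-0.016, 0.093, -0.996], [-0.001, -0.996, -0.093], [-1.0, -0.0, 0.016]]
wrist_force: [-16.8, -0.4, 12.6]
gripper_width: 0.999
```

```bash
python3 chk.py -.1 -.194 .034
```

```text
t 4.97 now fence xy -0.1013 -0.1947 z 0.0387 F [-16.8  -0.4  12.6]
shift [ 0.0063 -0.001  -0.0018] turn [-0.      0.0051  0.    ] mm [ 4.7 -0.7 -1.4]
```

Seated against the long rail: motion has stopped and the force is climbing. Now I back off, rise, close, and go to the −y end.

Call:
play_rows --commands '[{"fingers":-1,"tx":0,"ty":0,"tz":0.03,"ax":0,"ay":0.005,"az":0},{"fingers":-1,"tx":0,"ty":0,"tz":0.03,"ax":0,"ay":0.005,"az":0},{"fingers":1,"tx":-0.05,"ty":0,"tz":0.03,"ax":0,"ay":0.005,"az":0},{"fingers":1,"tx":-0.1,"ty":0,"tz":0.03,"ax":0,"ay":0.005,"az":0},{"fingers":1,"tx":-0.1,"ty":0.05,"tz":0.03,"ax":0,"ay":0.005,"az":0}]'

```text
time_s: 5.38
tcp_pos: [0.5717, -0.1071, 0.1226]
ee_rot: [[0.035, 0.103, -0.994], [0.001, -0.995, -0.103], [-0.999, 0.003, -0.035]]
wrist_force: [1.3, 0.5, 0.4]
gripper_width: 0.855
```

```bash
python3 chk.py -.047 -.29 .11
```

```text
t 5.38 now fence xy -0.1093 -0.2293 z 0.1226 F [1.3 0.5 0.4]
shift [ 0.0199  0.0818 -0.0816] turn [ 0.0033 -0.0112 -0.0008] mm [ 14.9  61.3 -61.2]
```

Call:
play_rows --commands '[{"fingers":1,"tx":0.0,"ty":0.08,"tz":-0.08,"ax":0,"ay":-0.005,"az":0},{"fingers":1,"tx":0.0,"ty":0.08,"tz":-0.08,"ax":0,"ay":-0.005,"az":0},{"fingers":1,"tx":0.0,"ty":0.08,"tz":-0.08,"ax":0,"ay":-0.005,"az":0},{"fingers":1,"tx":0.0,"ty":0.08,"tz":-0.08,"ax":0,"ay":-0.005,"az":0},{"fingers":1,"tx":0.0,"ty":0.08,"tz":-0.08,"ax":0,"ay":-0.005,"az":0}]'

```text
time_s: 5.8
tcp_pos: [0.6304, -0.1646, 0.1143]
ee_rot: [[0.001, 0.094, -0.996], [0.0, -0.996, -0.094], [-1.0, -0.0, -0.001]]
wrist_force: [-1.1, -0.5, -0.7]
gripper_width: 0.48
```

```bash
python3 chk.py -.047 -.29 .034; python3 w.py w4
```

```text
t 5.8 now fence xy -0.0563 -0.2919 z 0.1143 F [-1.1 -0.5 -0.7]
shift [ 0.1071 -0.0025 -0.0123] turn [ 0.0002 -0.0003  0.    ] mm [80.4 -1.9 -9.2]
```

View pics/w4.png

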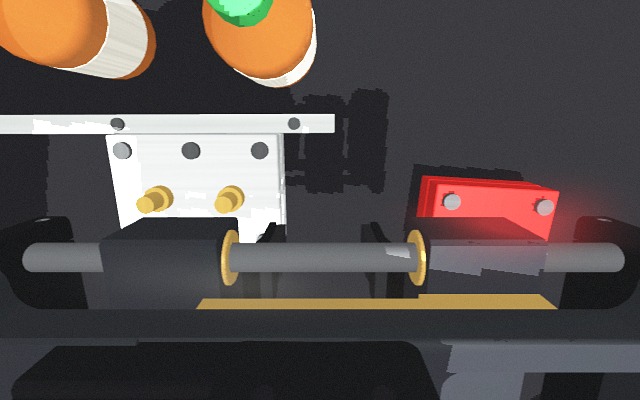

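Call:
play_rows --commands '[{"fingers":1,"tx":0,"ty":-0.002,"tz":-0.012,"ax":0,"ay":0,"az":0},{"fingers":1,"tx":0,"ty":-0.002,"tz":-0.012,"ax":0,"ay":0,"az":0},{"fingers":1,"tx":0,"ty":-0.002,"tz":-0.012,"ax":0,"ay":0,"az":0},{"fingers":1,"tx":0,"ty":-0.002,"tz":-0.012,"ax":0,"ay":0,"az":0},{"fingers":1,"tx":0,"ty":-0.002,"tz":-0.012,"ax":0,"ay":0,"az":0}]'

```text
time_s: 6.27
tcp_pos: [0.6387, -0.1618, 0.1143]
ee_rot: [[-0.0, 0.095, -0.995], [0.0, -0.995, -0.095], [-1.0, -0.0, 0.0]]
wrist_force: [-0.6, -0.0, 0.4]
gripper_width: 0.057
```

Call:
play_rows --commands '[{"fingers":1,"tx":0.02,"ty":0,"tz":0,"ax":0,"ay":0,"az":0},{"fingers":1,"tx":0.06,"ty":0,"tz":0,"ax":0,"ay":0,"az":0},{"fingers":1,"tx":0.09,"ty":0,"tz":0,"ax":0,"ay":0,"az":0},{"fingers":1,"tx":0.107,"ty":0,"tz":0,"ax":0,"ay":0,"az":0},{"fingers":1,"tx":0.107,"ty":0,"tz":0,"ax":0,"ay":0,"az":0}]'

```text
time_s: 6.68
tcp_pos: [0.6365, -0.162, 0.0305]
ee_rot: [[-0.007, 0.094, -0.996], [0.001, -0.996, -0.094], [-1.0, -0.001, 0.007]]
wrist_force: [-0.1, 0.2, -0.0]
gripper_width: 0.004
```

```bash
python3 chk.py -.046 -.135 .034
```

```text
t 6.68 now fence xy -0.05 -0.2899 z 0.0305 F [-0.1  0.2 -0. ]
shift [-0.0045 -0.2065 -0.0055] turn [0.0003 0.0022 0.0004] mm [  -3.3 -154.9   -4.1]
```

Call:
play_rows --commands '[{"fingers":1,"tx":-0.003,"ty":-0.012,"tz":-0.005,"ax":0,"ay":0,"az":0},{"fingers":1,"tx":-0.003,"ty":-0.022,"tz":-0.005,"ax":0,"ay":0,"az":0},{"fingers":1,"tx":-0.003,"ty":-0.032,"tz":-0.005,"ax":0,"ay":0,"az":0},{"fingers":1,"tx":-0.003,"ty":-0.042,"tz":-0.005,"ax":0,"ay":0,"az":0},{"fingers":1,"tx":-0.003,"ty":-0.052,"tz":-0.005,"ax":0,"ay":0,"az":0}]'

```text
time_s: 7.1
tcp_pos: [0.6403, -0.123, 0.0383]
ee_rot: [[0.004, 0.096, -0.995], [-0.002, -0.995, -0.096], [-1.0, 0.002, -0.004]]
wrist_force: [0.3, -4.9, 2.5]
gripper_width: 0.003
```

```bash
python3 chk.py -.046 -.135 .034; python3 w.py w5
```

```text
t 7.1 now fence xy -0.0426 -0.2514 z 0.0383 F [ 0.3 -4.9  2.5]
shift [ 0.0055 -0.1553  0.0042] turn [ 0.0008 -0.0012 -0.0006] mm [   4.1 -116.5    3.1]
```

View pics/w5.png

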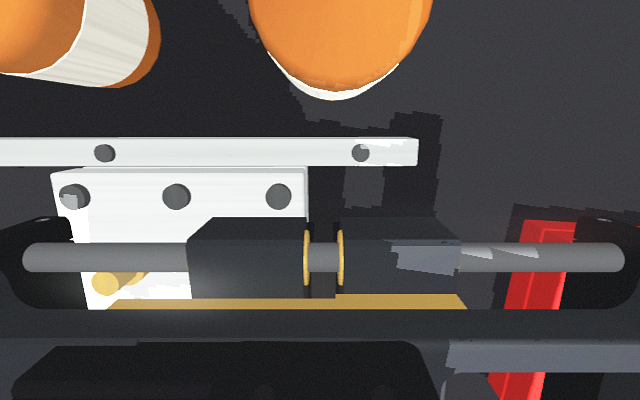

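Picture 7: the finger pushes the cell's −y end at (307,230), and the cell is still parallel along the rail. Continuing.

Call:
play_rows --commands '[{"fingers":1,"tx":0,"ty":-0.013,"tz":0.003,"ax":0,"ay":0,"az":0},{"fingers":1,"tx":0,"ty":-0.026,"tz":0.003,"ax":0,"ay":0,"az":0},{"fingers":1,"tx":0,"ty":-0.039,"tz":0.003,"ax":0,"ay":0,"az":0},{"fingers":1,"tx":0,"ty":-0.052,"tz":0.003,"ax":0,"ay":0,"az":0},{"fingers":1,"tx":0,"ty":-0.065,"tz":0.003,"ax":0,"ay":0,"az":0}]'

```text
time_s: 7.57
tcp_pos: [0.6331, -0.0751, 0.0381]
ee_rot: [[0.003, 0.095, -0.995], [-0.001, -0.995, -0.095], [-1.0, 0.002, -0.003]]
wrist_force: [0.2, -6.8, 3.4]
gripper_width: 0.007
```

```bash
python3 chk.py -.046 -.135 .036
```

```text
t 7.57 now fence xy -0.0453 -0.203 z 0.0381 F [ 0.2 -6.8  3.4]
shift [ 0.0027 -0.0907  0.0007] turn [ 0.0007 -0.0009 -0.0005] mm [  2.  -68.1   0.6]
```

Call:
play_rows --commands '[{"fingers":1,"tx":0,"ty":-0.013,"tz":0,"ax":0,"ay":0,"az":0},{"fingers":1,"tx":0,"ty":-0.026,"tz":0,"ax":0,"ay":0,"az":0},{"fingers":1,"tx":0,"ty":-0.039,"tz":0,"ax":0,"ay":0,"az":0},{"fingers":1,"tx":0,"ty":-0.052,"tz":0,"ax":0,"ay":0,"az":0},{"fingers":1,"tx":0,"ty":-0.06,"tz":0,"ax":0,"ay":0,"az":0}]'

```text
time_s: 7.98
tcp_pos: [0.6286, -0.0298, 0.0381]
ee_rot: [[0.003, 0.096, -0.995], [-0.001, -0.995, -0.096], [-1.0, 0.001, -0.002]]
wrist_force: [1.6, -7.6, 4.8]
gripper_width: 0.007
```

Call:
play_rows --commands '[{"fingers":1,"tx":0,"ty":-0.004,"tz":0,"ax":0,"ay":0,"az":0},{"fingers":1,"tx":0,"ty":-0.008,"tz":0,"ax":0,"ay":0,"az":0},{"fingers":1,"tx":0,"ty":-0.011,"tz":0,"ax":0,"ay":0,"az":0},{"fingers":1,"tx":0,"ty":-0.014,"tz":0,"ax":0,"ay":0,"az":0},{"fingers":1,"tx":0,"ty":-0.017,"tz":0,"ax":0,"ay":0,"az":0}]'

```text
time_s: 8.4
tcp_pos: [0.6274, -0.018, 0.0379]
ee_rot: [[0.002, 0.095, -0.995], [-0.001, -0.995, -0.095], [-1.0, 0.001, -0.002]]
wrist_force: [0.8, -7.2, 4.3]
gripper_width: 0.004
```

```bash
python3 chk.py -.046 -.135 .036; python3 w.py w6
```

```text
t 8.4 now fence xy -0.0457 -0.1457 z 0.0379 F [ 0.8 -7.2  4.3]
shift [ 0.0025 -0.0142  0.0004] turn [ 0.0006 -0.0006 -0.0004] mm [  1.9 -10.7   0.3]
```

View pics/w6.png

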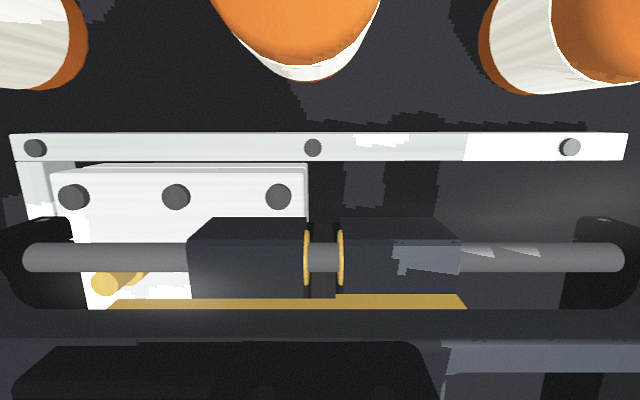

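Picture 8: the cell is about 10 mm short of the short rail and may have a slight yaw, which the final x press will square up. Pushing home in y.

Call:
play_rows --commands '[{"fingers":1,"tx":0,"ty":-0.004,"tz":0,"ax":0,"ay":0,"az":0},{"fingers":1,"tx":0,"ty":-0.007,"tz":0,"ax":0,"ay":0,"az":0},{"fingers":1,"tx":0,"ty":-0.01,"tz":0,"ax":0,"ay":0,"az":0},{"fingers":1,"tx":0,"ty":-0.012,"tz":0,"ax":0,"ay":0,"az":0},{"fingers":1,"tx":0,"ty":-0.013,"tz":0,"ax":0,"ay":0,"az":0}]'

```text
time_s: 8.87
tcp_pos: [0.6264, -0.0082, 0.0378]
ee_rot: [[0.002, 0.095, -0.995], [-0.001, -0.995, -0.095], [-1.0, 0.001, -0.002]]
wrist_force: [1.4, -6.1, 5.0]
gripper_width: 0.006
```

Call:
play_rows --commands '[{"fingers":1,"tx":0,"ty":-0.001,"tz":0,"ax":0,"ay":0,"az":0},{"fingers":1,"tx":0,"ty":-0.002,"tz":0,"ax":0,"ay":0,"az":0},{"fingers":1,"tx":0,"ty":-0.003,"tz":0,"ax":0,"ay":0,"az":0},{"fingers":1,"tx":0,"ty":-0.004,"tz":0,"ax":0,"ay":0,"az":0},{"fingers":1,"tx":0,"ty":-0.005,"tz":0,"ax":0,"ay":0,"az":0}]'

```text
time_s: 9.28
tcp_pos: [0.626, -0.0046, 0.0378]
ee_rot: [[0.002, 0.095, -0.995], [-0.001, -0.995, -0.095], [-1.0, 0.001, -0.002]]
wrist_force: [1.3, -7.0, 4.1]
gripper_width: 0.006
```

```bash
python3 chk.py -.046 -.135 .036
```

```text
t 9.28 now fence xy -0.0458 -0.1323 z 0.0378 F [ 1.3 -7.   4.1]
shift [0.0024 0.0036 0.0003] turn [ 0.0006 -0.0006 -0.0004] mm [1.8 2.7 0.2]
```

Not yet seated, since the force is still at the sliding level.

Call:
play_rows --commands '[{"fingers":1,"tx":0,"ty":-0.002,"tz":0,"ax":0,"ay":0,"az":0},{"fingers":1,"tx":0,"ty":-0.004,"tz":0,"ax":0,"ay":0,"az":0},{"fingers":1,"tx":0,"ty":-0.005,"tz":0,"ax":0,"ay":0,"az":0},{"fingers":1,"tx":0,"ty":-0.006,"tz":0,"ax":0,"ay":0,"az":0},{"fingers":1,"tx":0,"ty":-0.007,"tz":0,"ax":0,"ay":0,"az":0}]'

```text
time_s: 9.7
tcp_pos: [0.6257, -0.0017, 0.0378]
ee_rot: [[0.001, 0.095, -0.995], [-0.004, -0.995, -0.095], [-1.0, 0.004, -0.001]]
wrist_force: [3.3, -18.7, 3.2]
gripper_width: 0.002
```

Call:
play_rows --commands '[{"fingers":1,"tx":0,"ty":-0.001,"tz":0,"ax":0,"ay":0,"az":0},{"fingers":1,"tx":0,"ty":-0.002,"tz":0,"ax":0,"ay":0,"az":0},{"fingers":1,"tx":0,"ty":-0.003,"tz":0,"ax":0,"ay":0,"az":0},{"fingers":1,"tx":0,"ty":-0.004,"tz":0,"ax":0,"ay":0,"az":0},{"fingers":1,"tx":0,"ty":-0.004,"tz":0,"ax":0,"ay":0,"az":0}]'

```text
time_s: 10.12
tcp_pos: [0.6257, -0.0016, 0.0378]
ee_rot: [[0.001, 0.094, -0.996], [-0.007, -0.996, -0.094], [-1.0, 0.007, -0.0]]
wrist_force: [5.6, -24.8, 2.9]
gripper_width: 0.006
```

```bash
python3 chk.py -.046 -.135 .036
```

```text
t 10.12 now fence xy -0.0458 -0.1292 z 0.0378 F [  5.6 -24.8   2.9]
shift [0.0025 0.0077 0.0002] turn [ 0.0005 -0.0001 -0.0022] mm [1.8 5.8 0.2]
```

Seated in y: stopped, and the force rose to 25 N. Now I retract and do a final square-up press in x with both fingers.

Call:
play_rows --commands '[{"fingers":1,"tx":0,"ty":0.03,"tz":0,"ax":0,"ay":0,"az":0},{"fingers":1,"tx":0,"ty":0.03,"tz":0,"ax":0,"ay":0,"az":0},{"fingers":1,"tx":-0.05,"ty":0.03,"tz":0,"ax":0,"ay":0,"az":0},{"fingers":-1,"tx":-0.1,"ty":0.03,"tz":0,"ax":0,"ay":0,"az":0},{"fingers":-1,"tx":-0.12,"ty":0.03,"tz":0.05,"ax":0,"ay":0,"az":0}]'

```text
time_s: 10.53
tcp_pos: [0.5976, -0.0197, 0.1315]
ee_rot: [[0.015, 0.097, -0.995], [0.001, -0.995, -0.097], [-1.0, 0.001, -0.015]]
wrist_force: [1.8, 0.3, 3.0]
gripper_width: 0.083
```

```bash
python3 chk.py -.135 -.066 .14
python3 - <<'E'
from h import *
F=(.6593,.1313,.0931)
c=cam('top'); cv2.imwrite('pics/t7.png',cv2.resize(c['image'][130:270,220:420,::-1],None,fx=3.5,fy=3.5,interpolation=cv2.INTER_CUBIC))
E
```

```text
t 10.53 now fence xy -0.0755 -0.1446 z 0.1315 F [1.8 0.3 3. ]
shift [-0.0126 -0.105   0.0788] turn [ 0.0012 -0.0048 -0.0002] mm [ -9.5 -78.8  59.1]
```

Call:
play_rows --commands '[{"fingers":-1,"tx":-0.01,"ty":-0.02,"tz":0.09,"ax":0,"ay":0,"az":0},{"fingers":-1,"tx":-0.01,"ty":-0.05,"tz":0.09,"ax":0,"ay":0,"az":0},{"fingers":-1,"tx":-0.01,"ty":-0.105,"tz":0.09,"ax":0,"ay":0,"az":0},{"fingers":-1,"tx":-0.01,"ty":-0.105,"tz":0.09,"ax":0,"ay":0,"az":0},{"fingers":-1,"tx":-0.01,"ty":-0.105,"tz":0.09,"ax":0,"ay":0,"az":0}]'

```text
time_s: 11.0
tcp_pos: [0.5142, 0.0532, 0.1343]
ee_rot: [[0.001, 0.098, -0.995], [0.001, -0.995, -0.098], [-1.0, -0.001, -0.001]]
wrist_force: [0.6, 0.5, -0.5]
gripper_width: 0.493
```

Call:
play_rows --commands '[{"fingers":-1,"tx":0,"ty":0,"tz":0,"ax":0,"ay":0,"az":0},{"fingers":-1,"tx":0,"ty":0,"tz":0,"ax":0,"ay":0,"az":0},{"fingers":-1,"tx":0,"ty":0,"tz":0,"ax":0,"ay":0,"az":0},{"fingers":-1,"tx":0,"ty":0,"tz":0,"ax":0,"ay":0,"az":0},{"fingers":-1,"tx":0,"ty":0,"tz":0,"ax":0,"ay":0,"az":0}]'

```text
time_s: 11.42
tcp_pos: [0.5149, 0.0499, 0.1334]
ee_rot: [[-0.001, 0.093, -0.996], [-0.0, -0.996, -0.093], [-1.0, 0.0, 0.001]]
wrist_force: [-0.6, 0.0, -0.2]
gripper_width: 0.876
```

```bash
python3 chk.py -.128 -.066 .034; python3 w.py w8
```

```text
t 11.42 now fence xy -0.1514 -0.0677 z 0.1334 F [-0.6  0.  -0.2]
shift [ 0.1325 -0.0022 -0.0313] turn [-0.      0.0002 -0.    ] mm [ 99.4  -1.7 -23.4]
```

View pics/w8.png

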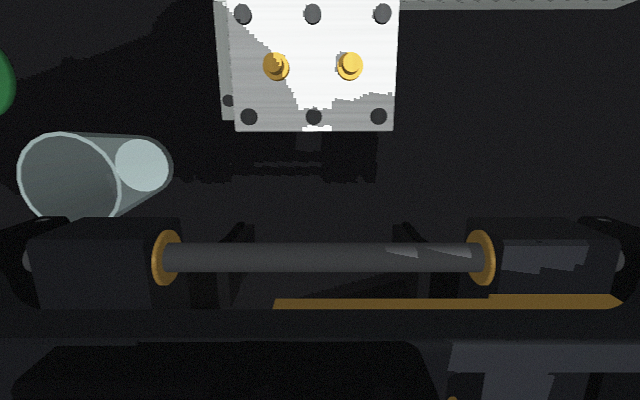

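Picture 9: the cell is in the corner of the short rail. The beaker's base at (142,165) is clear to the left of the finger path. Descending and pressing.

Call:
play_rows --commands '[{"fingers":-1,"tx":0.04,"ty":0,"tz":-0.02,"ax":0,"ay":0,"az":0},{"fingers":-1,"tx":0.08,"ty":0,"tz":-0.02,"ax":0,"ay":0,"az":0},{"fingers":-1,"tx":0.11,"ty":0,"tz":-0.02,"ax":0,"ay":0,"az":0},{"fingers":-1,"tx":0.13,"ty":0,"tz":-0.02,"ax":0,"ay":0,"az":0},{"fingers":-1,"tx":0.13,"ty":0,"tz":-0.02,"ax":0,"ay":0,"az":0}]'

```text
time_s: 11.88
tcp_pos: [0.5273, 0.0507, 0.0327]
ee_rot: [[-0.007, 0.093, -0.996], [-0.003, -0.996, -0.093], [-1.0, 0.002, 0.008]]
wrist_force: [-0.0, 0.1, 0.1]
gripper_width: 1.002
```

```bash
python3 chk.py -.105 -.066 .034; python3 -c "print(__import__('station').r.sense()['gripper_width'])"
```

```text
t 11.88 now fence xy -0.1389 -0.0679 z 0.0327 F [-0.   0.1  0.1]
shift [-0.0021 -0.0026 -0.0452] turn [-0.      0.0024 -0.0006] mm [ -1.6  -2.  -33.9]
1.0018556118302082
```

Call:
play_rows --commands '[{"fingers":-1,"tx":-0.002,"ty":-0.002,"tz":-0.01,"ax":0,"ay":0,"az":0},{"fingers":-1,"tx":-0.002,"ty":-0.002,"tz":-0.022,"ax":0,"ay":0,"az":0},{"fingers":-1,"tx":-0.002,"ty":-0.002,"tz":-0.034,"ax":0,"ay":0,"az":0},{"fingers":-1,"tx":-0.002,"ty":-0.002,"tz":-0.042,"ax":0,"ay":0,"az":0},{"fingers":-1,"tx":-0.002,"ty":-0.002,"tz":-0.045,"ax":0,"ay":0,"az":0}]'

```text
time_s: 12.3
tcp_pos: [0.5625, 0.0564, 0.0382]
ee_rot: [[-0.003, 0.094, -0.996], [-0.001, -0.996, -0.094], [-1.0, 0.0, 0.003]]
wrist_force: [-7.3, 0.7, 5.3]
gripper_width: 0.999
```

Call:
play_rows --commands '[{"fingers":-1,"tx":0,"ty":0,"tz":-0.002,"ax":0,"ay":0,"az":0},{"fingers":-1,"tx":0,"ty":0,"tz":-0.004,"ax":0,"ay":0,"az":0},{"fingers":-1,"tx":0,"ty":0,"tz":-0.006,"ax":0,"ay":0,"az":0},{"fingers":-1,"tx":0,"ty":0,"tz":-0.008,"ax":0,"ay":0,"az":0},{"fingers":-1,"tx":0,"ty":0,"tz":-0.009,"ax":0,"ay":0,"az":0}]'

```text
time_s: 12.72
tcp_pos: [0.5641, 0.056, 0.0374]
ee_rot: [[-0.013, 0.094, -0.996], [-0.003, -0.996, -0.094], [-1.0, 0.002, 0.013]]
wrist_force: [-14.9, 1.7, 10.2]
gripper_width: 1.001
```

```bash
python3 chk.py -.1013 -.066 .034
```

```text
t 12.72 now fence xy -0.1018 -0.0662 z 0.0374 F [-14.9   1.7  10.2]
shift [ 0.0046 -0.0002 -0.0007] turn [ 0.0002  0.0042 -0.0006] mm [ 3.4 -0.2 -0.5]
```

Call:
play_rows --commands '[{"fingers":-1,"tx":0,"ty":0,"tz":-0.002,"ax":0,"ay":0,"az":0},{"fingers":-1,"tx":0,"ty":0,"tz":-0.004,"ax":0,"ay":0,"az":0},{"fingers":-1,"tx":0,"ty":0,"tz":-0.006,"ax":0,"ay":0,"az":0},{"fingers":-1,"tx":0,"ty":0,"tz":-0.008,"ax":0,"ay":0,"az":0},{"fingers":-1,"tx":0,"ty":0,"tz":-0.008,"ax":0,"ay":0,"az":0}]'

```text
time_s: 13.13
tcp_pos: [0.5644, 0.0554, 0.0367]
ee_rot: [[-0.025, 0.094, -0.995], [-0.006, -0.996, -0.094], [-1.0, 0.004, 0.026]]
wrist_force: [-24.5, 2.3, 16.3]
gripper_width: 1.001
```

```bash
python3 chk.py -.1013 -.066 .034
```

```text
t 13.13 now fence xy -0.1015 -0.0667 z 0.0367 F [-24.5   2.3  16.3]
shift [ 0.0036 -0.001  -0.0004] turn [ 0.0003  0.0082 -0.0011] mm [ 2.7 -0.8 -0.3]
```

Call:
play_rows --commands '[{"fingers":-1,"tx":0,"ty":0,"tz":0.035,"ax":0,"ay":0,"az":0},{"fingers":-1,"tx":0,"ty":0,"tz":0.035,"ax":0,"ay":0,"az":0},{"fingers":-1,"tx":-0.05,"ty":0.02,"tz":0.035,"ax":0,"ay":0,"az":0},{"fingers":-1,"tx":-0.2,"ty":0.05,"tz":0.035,"ax":0,"ay":0,"az":0},{"fingers":-1,"tx":-0.2,"ty":0.05,"tz":0.035,"ax":0,"ay":0,"az":0}]'

```text
time_s: 13.55
tcp_pos: [0.5531, 0.0237, 0.1586]
ee_rot: [[0.0, 0.095, -0.996], [-0.0, -0.996, -0.095], [-1.0, 0.0, -0.0]]
wrist_force: [1.1, 0.9, 0.3]
gripper_width: 1.002
```

Call:
play_rows --commands '[{"fingers":1,"tx":-0.1,"ty":0,"tz":-0.03,"ax":0,"ay":0,"az":0},{"fingers":1,"tx":-0.1,"ty":0,"tz":-0.03,"ax":0,"ay":0,"az":0},{"fingers":1,"tx":-0.1,"ty":0,"tz":-0.03,"ax":0,"ay":0,"az":0},{"fingers":1,"tx":-0.1,"ty":0,"tz":-0.03,"ax":0,"ay":0,"az":0},{"fingers":1,"tx":-0.1,"ty":0,"tz":-0.03,"ax":0,"ay":0,"az":0}]'

```text
time_s: 13.97
tcp_pos: [0.5749, 0.0263, 0.2318]
ee_rot: [[0.0, 0.094, -0.996], [0.001, -0.996, -0.094], [-1.0, -0.001, -0.0]]
wrist_force: [0.7, -0.3, -0.8]
gripper_width: 0.707
```

```bash
python3 chk.py -.046 -.16 .12; python3 w.py w9
```

```text
t 13.97 now fence xy -0.0937 -0.0967 z 0.2318 F [ 0.7 -0.3 -0.8]
shift [ 0.1491  0.0846 -0.0635] turn [ 0.0003 -0.0001  0.0002] mm [111.8  63.5 -47.6]
```

View pics/w9.png

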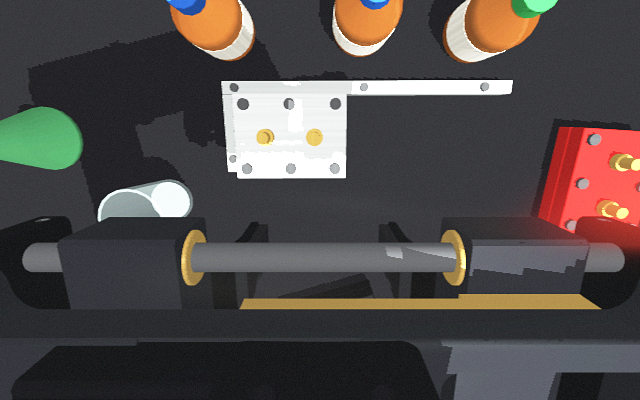

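Picture 10: the cell is flush in the corner, top face (240–346, 93–178). I repeat the y press as a check, since the x press could have opened a small y gap.

Call:
play_rows --commands '[{"fingers":1,"tx":0,"ty":0.09,"tz":-0.063,"ax":0,"ay":0,"az":0},{"fingers":1,"tx":0,"ty":0.09,"tz":-0.063,"ax":0,"ay":0,"az":0},{"fingers":1,"tx":0,"ty":0.09,"tz":-0.063,"ax":0,"ay":0,"az":0},{"fingers":1,"tx":0.1,"ty":0.09,"tz":-0.063,"ax":0,"ay":0,"az":0},{"fingers":1,"tx":0.15,"ty":0.09,"tz":-0.063,"ax":0,"ay":0,"az":0}]'

```text
time_s: 14.43
tcp_pos: [0.6298, -0.037, 0.1484]
ee_rot: [[0.004, 0.093, -0.996], [0.001, -0.996, -0.093], [-1.0, -0.0, -0.005]]
wrist_force: [-0.1, -0.4, -1.2]
gripper_width: 0.279
```

Call:
play_rows --commands '[{"fingers":1,"tx":0,"ty":0,"tz":0,"ax":0,"ay":0,"az":0},{"fingers":1,"tx":0,"ty":0,"tz":0,"ax":0,"ay":0,"az":0},{"fingers":1,"tx":0,"ty":0,"tz":0,"ax":0,"ay":0,"az":0},{"fingers":1,"tx":0,"ty":0,"tz":0,"ax":0,"ay":0,"az":0}]'

```text
time_s: 14.77
tcp_pos: [0.6302, -0.0361, 0.1513]
ee_rot: [[0.005, 0.095, -0.995], [-0.0, -0.995, -0.095], [-1.0, 0.001, -0.005]]
wrist_force: [0.1, -0.3, 0.1]
gripper_width: 0.029
```

```bash
python3 chk.py -.047 -.165 .034
```

```text
t 14.77 now fence xy -0.0445 -0.164 z 0.1513 F [ 0.1 -0.3  0.1]
shift [0.1564 0.0012 0.004 ] turn [ 0.0008 -0.0015 -0.0002] mm [117.3   0.9   3. ]
```

Call:
play_rows --commands '[{"fingers":1,"tx":0.05,"ty":0.001,"tz":0.003,"ax":0,"ay":0,"az":0},{"fingers":1,"tx":0.1,"ty":0.001,"tz":0.003,"ax":0,"ay":0,"az":0},{"fingers":1,"tx":0.14,"ty":0.001,"tz":0.003,"ax":0,"ay":0,"az":0},{"fingers":1,"tx":0.153,"ty":0.001,"tz":0.003,"ax":0,"ay":0,"az":0},{"fingers":1,"tx":0.153,"ty":0.001,"tz":0.003,"ax":0,"ay":0,"az":0}]'

```text
time_s: 15.18
tcp_pos: [0.6258, -0.0373, 0.0329]
ee_rot: [[-0.003, 0.095, -0.995], [-0.001, -0.996, -0.095], [-1.0, 0.0, 0.003]]
wrist_force: [-0.0, 0.1, -0.7]
gripper_width: 0.006
```

Call:
play_rows --commands '[{"fingers":1,"tx":0,"ty":-0.012,"tz":0,"ax":0,"ay":0,"az":0},{"fingers":1,"tx":0,"ty":-0.024,"tz":0,"ax":0,"ay":0,"az":0},{"fingers":1,"tx":0,"ty":-0.034,"tz":0,"ax":0,"ay":0,"az":0},{"fingers":1,"tx":0,"ty":-0.04,"tz":0,"ax":0,"ay":0,"az":0},{"fingers":1,"tx":0,"ty":-0.043,"tz":0,"ax":0,"ay":0,"az":0}]'

```text
time_s: 15.6
tcp_pos: [0.624, -0.0038, 0.0353]
ee_rot: [[0.003, 0.096, -0.995], [0.001, -0.995, -0.096], [-1.0, -0.0, -0.003]]
wrist_force: [0.5, -0.7, 0.3]
gripper_width: 0.005
```

```bash
python3 chk.py -.047 -.1292 .034
```

```text
t 15.6 now fence xy -0.0478 -0.1312 z 0.0353 F [ 0.5 -0.7  0.3]
shift [ 0.0017 -0.0027 -0.001 ] turn [ 0.001  -0.0008  0.0001] mm [ 1.3 -2.  -0.8]
```

Call:
play_rows --commands '[{"fingers":1,"tx":0,"ty":-0.002,"tz":0,"ax":0,"ay":0,"az":0},{"fingers":1,"tx":0,"ty":-0.004,"tz":0,"ax":0,"ay":0,"az":0},{"fingers":1,"tx":0,"ty":-0.006,"tz":0,"ax":0,"ay":0,"az":0},{"fingers":1,"tx":0,"ty":-0.008,"tz":0,"ax":0,"ay":0,"az":0},{"fingers":1,"tx":0,"ty":-0.009,"tz":0,"ax":0,"ay":0,"az":0}]'

```text
time_s: 16.02
tcp_pos: [0.6234, -0.0021, 0.0349]
ee_rot: [[0.001, 0.095, -0.996], [-0.004, -0.996, -0.095], [-1.0, 0.004, -0.0]]
wrist_force: [3.3, -16.3, 2.2]
gripper_width: 0.005
```

```bash
python3 chk.py -.047 -.1292 .034
```

```text
t 16.02 now fence xy -0.0481 -0.1295 z 0.0349 F [  3.3 -16.3   2.2]
shift [ 0.0012 -0.0004 -0.0015] turn [ 0.0005 -0.0001 -0.0013] mm [ 0.9 -0.3 -1.1]
```

Same seat position, with the force rising at once, so y was home and stayed home. Retracting for the final check.

Call:
play_rows --commands '[{"fingers":1,"tx":0,"ty":0.03,"tz":0,"ax":0,"ay":0,"az":0},{"fingers":1,"tx":0,"ty":0.04,"tz":0,"ax":0,"ay":0,"az":0},{"fingers":1,"tx":-0.05,"ty":0.04,"tz":0,"ax":0,"ay":0,"az":0},{"fingers":1,"tx":-0.15,"ty":0.04,"tz":0.0,"ax":0,"ay":0,"az":0},{"fingers":1,"tx":-0.25,"ty":0.0,"tz":0.05,"ax":0,"ay":0,"az":0}]'

```text
time_s: 16.43
tcp_pos: [0.6128, -0.0204, 0.152]
ee_rot: [[0.0, 0.092, -0.996], [-0.001, -0.996, -0.092], [-1.0, 0.001, -0.0]]
wrist_force: [1.2, 0.5, 0.8]
gripper_width: 0.008
```

Call:
play_rows --commands '[{"fingers":1,"tx":-0.1,"ty":0,"tz":0.07,"ax":0,"ay":0,"az":0},{"fingers":1,"tx":-0.1,"ty":0,"tz":0.07,"ax":0,"ay":0,"az":0},{"fingers":1,"tx":-0.1,"ty":0,"tz":0.07,"ax":0,"ay":0,"az":0},{"fingers":1,"tx":-0.1,"ty":0,"tz":0.07,"ax":0,"ay":0,"az":0},{"fingers":1,"tx":-0.1,"ty":0,"tz":0.07,"ax":0,"ay":0,"az":0}]'

```text
time_s: 16.85
tcp_pos: [0.5588, -0.024, 0.226]
ee_rot: [[0.001, 0.094, -0.996], [0.001, -0.996, -0.094], [-1.0, -0.001, -0.001]]
wrist_force: [0.1, 0.9, -0.8]
gripper_width: 0.004
```

Run:
```python
from h import *
F=np.array((.6593,.1313,.0931))
goto(-.1,-.1,.2,F)
c=cam('wrist'); im=c['image']
u=proj(c,[place(np.array([[-.045,-.06,.038]]),F)[0]])[0]+[0,12]; print(u)
m=mask(c,u,75); print(m.sum())
for yaw in (0,):
    home=place(np.array([[-.045,-.06,0]]),F)[0]
    model=lambda: FENCE()+[place(b,(-.045,-.06,0)) for b in CELL()]
    o=fit([c],[m],model,F); print('home-model fit',o.x.round(4),round(o.fun,4))
q=o.x
# residual offset of cell within the union
best=[]
def cost(d):
    bx=[place(b,q) for b in FENCE()]+[place(b,(*place(np.array([[d[0]-.045,d[1]-.06,0]]),q)[0][:2],q[2]+d[2])) for b in CELL()]
    return np.mean((render(c,bx,(0,0,0),6,(0,0,640,400))-m)**2)/m.mean()
o2=minimize(cost,[0,0,0],method='Nelder-Mead',options=dict(initial_simplex=[[0,0,0],[-.004,0,0],[0,-.004,0],[0,0,.03]],maxiter=120))
print('cell offset from home',o2.x.round(4),round(o2.fun,4))
v=im[:, :, ::-1].copy(); cv2.imwrite('pics/w10.png',v)
```

```text
t 16.85 now fence xy -0.1145 -0.1452 z 0.226 F [ 0.1  0.9 -0.8]
shift [ 0.0348 -0.0603 -0.0193] turn [ 0.0003 -0.0002  0.0003] mm [ 26.1 -45.2 -14.5]
[241.31779916 128.77725825]
15818.0
home-model fit [0.659  0.1312 0.0964] 0.0059
cell offset from home [-0.0003 -0.0003 -0.0039] 0.0048
```

View pics/w10.png

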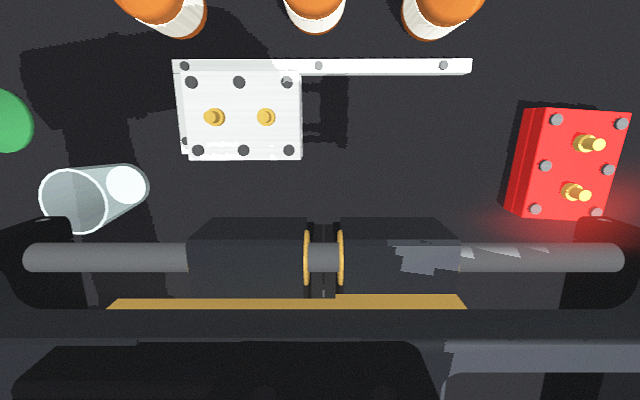

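Picture 11: the cell sits in the corner, top face (182–301, 73–160), and the bystanders in view are standing. The fitted offset from home is 0.3 mm and 0.2°. Handing in.

```bash
python3 -c "
from station import job; print(job.finish_job())"
```

```text
the job is handed in; nothing more can be done
None
```

The cell is home in the corner of the fence, and I handed the job in at about 17 s of the 48 s.

- **Pushes:** I pushed the cell flat against the long rail with both open fingertips. I then slid it along to the short rail with the closed fingers. I finished with one more press in x and one more in y.
- **Final position:** The wrist-camera fit puts the cell 0.3 mm from home in both x and y, with about 0.2° of yaw. The second x and y presses stopped within about 0.3 mm of where the first ones had. The largest wrist force I read was about 30 N, against the 120 N limit.
- **Bystanders and ports:** In the last picture the beaker and the parts of the bottles and flask in view were standing, and I saw nothing touched. The jar was out of that picture. I planned every pass to clear the brass fittings, with no separate check for contact.
- **Small disagreements:** The top-view and wrist fence fits differed by about 3 mm, so I used the wrist one. The scene-view fence fit failed and was discarded. During the y slide the cell drifted about 2 mm off the long rail, and the second x press closed that gap.

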